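Snap the end cap home on a sweet tin in the two-handled press

TASK

One of the two sweet tins still has its end cap standing proud. Put that tin between the jaws of the two-handled press, its length across the jaws and its base on the counter, and push the handles shut until the cap resists, gives and snaps fully home; the press must do this, not your fingers. Then let the press open fully and stand the tin upright in the middle of the round white plinth, let go of it, and leave everything else where it stands.

Things in the scene. Friction and masses are not known exactly. Their poses are not given: they have to be found in the camera images.
- tin_a: Tin to be sealed: white box tin, aluminium end cap at +x; 54 mm wide (y), 52 high (z), 78 long (x) with the cap proud (dark neck shows), 66 once home. Origin on the underside: white body x = -33 to 21 mm, cap's outer face x = 45 proud, 33 home. 0.2 to 0.35 kg, loose. Grip it from above across the 54 mm width on the white body; a lengthwise squeeze would press the cap.
- cap (a joint): Travel of tin_a's end cap, m: 0 = proud, 0.012 = fully home. Its snap resists with a force that starts at about 4 N, peaks at about 12 N after 2 to 3 mm, falls to nothing at 6 mm, then pulls the cap the rest of the way by itself; it stays home.
- tin_b: The other tin: same make and size but already closed (66 x 54 x 52 mm, no neck showing), axes and origin as tin_a. Loose; must stay where it is. tin_a, tin_b and the plinth swap places from start to start.
- plinth: Round white china plinth, 104 mm across, 20 mm high, flat top, fixed. Origin at the centre of its underside.
- press: Two-handled press fixed to the counter (place and yaw vary). Origin on the counter midway between its two pivots (y = +18 and -18 mm); handles point along +x, z up. Housing x = -45 to 21 mm, y = -47 to 47 mm, 64 mm high. Gears link the handles: pushing either one inward closes both alike.
- jaw_mid (a point): Point on the counter midway between the jaws, 90 mm along the press's x; axes as the press. Flat jaw pads face each other across y, x = -21 to 21 mm, z = 12 to 48 mm, 98 mm apart open, 69 shut. The tin's 54 mm width belongs centred here along x, its length along y (either way round), on the counter. A locating lip 12 mm high spans x = -38 to -32 mm, y = -22 to 22 mm.
- handle_l (a joint): Closing angle of the left (+y) handle, rad: 0 = open, 0.16 = shut against its own stop. A proud cap starts to be pressed at about 0.11 and has snapped home before 0.16. It turns about the vertical through press (0, +18 mm). About 12 N at one grip takes the cap past its peak; light springs (1 to 2 N at the grip) open both handles again.
- handle_r (a joint): The same for the right (-y) handle, which turns about press (0, -18 mm); always equal to handle_l.
- grip_l (a point): Point at the centre of the left handle's black grip, 191 mm from its pivot, 36 mm up. The grip is a straight bar 16 mm thick, z = 23 to 49 mm, running 57 mm back toward the pivot and 21 mm outward from here. It moves 30 mm inward from open to shut; open, the grips are about 135 mm apart over their outer faces. Its outer side faces +y of the press.
- grip_r (a point): The same on the right handle; its outer side faces -y of the press.
- price_card: Price card standing in a small 30 mm foot: card 75 mm long (its y), 9 mm thick, 53 mm high; loose and light. It stands close outside one of the two handles (which one varies), along it, blocking that side. Origin at the centre of the underside.
- spool: Ribbon spool lying flat, 43 mm across, 19 mm high, loose, beside the other handle, low enough to pass over. Origin at the centre of the underside.
- bell: Counter bell, 76 mm across, 60 mm high, loose bystander at the right. Two fixed canisters (72 mm across, 128 mm high), a roll of tape and a stack of tags stand nearer the robot; the raised counter with the scale, at the right, is about 160 mm high.

How it is judged:
By the outcome, as a careful person would: the job done as asked, in the order asked, and still so for the second after the job is handed in, with the robot touching nothing.
It also fails if it takes over 72 s, if anything falls off the work surface, if the arm or the gripper's body presses on something with over 40 N, if the wrist force passes 120 N, or if a joint passes its speed limit or range.

ROBOT

A 7-joint arm with a two-finger parallel gripper is mounted at the origin on the work surface; the furniture and walls round the work are solid. World frame = base frame: x ahead of the robot, y to its left, z up, the work surface at z = 0. Lengths are in m, angles in rad, forces in N, time in s.
With the tool pointing down it reaches from about 0.425 to 0.95 m from the base axis. Payload 4.7 kg.
Tool frame: the origin (TCP) lies on the centre line of the jaws, within the pads' length; the fingertips stand robot.nose_length ahead of it and the grasp point (between the pads) lies 8 mm behind it (robot.nose_length is the distance from the TCP to the fingertips, in m); z points along the fingers, y is the line along which they close (so a half turn about z gives the same grasp; the last joint's range is limited). The gripper opens to 85 mm and grips with 20 to 120 N. Pads are 22 mm wide; open, the fingers measure 114 mm over their backs; the gripper's body (76 mm by 85 mm) begins 54 mm behind the grasp point. The pads swing forward as they close: fully open they stand 13 mm farther back than shut.
Start: joints at [-1.136, 0.469, -0.049, 1.532, 0.024, 1.141, -0.082], TCP at [0.302, 0.604, 0.242] pointing down, gripper open.
Joint ranges: [-2.59, 2.59], [-0.33, 1.99], [-1.39, 1.29], [0.1, 2.45], [-1.04, 4.18], [0.21, 1.99], [-2.66, 2.66]. Speed limits (rad/s): [2.57, 2.57, 3.14, 3.14, 3.14, 3.14, 3.14].

INTERFACE

Orientations are given as [roll, pitch, yaw] about the fixed x, y, z axes, in that order (R = Rz(yaw) Ry(pitch) Rx(roll)).
In Python, from plant import robot gives the robot as it stands. Calls block until the motion is done:
- robot.goto(position, orientation): joint-space move of the TCP to a pose.
- robot.move_straight(position, vel=0.15, attitude=None, contact_N=None): straight line of the TCP; attitude=None keeps the orientation; vel is the mean speed in m/s. With contact_N (N) it stops when the force on the tool has changed by that much, and returns True; else False.
- robot.move_joints(angles): joint-space move.
- robot.grip(opening, strength=None): opening from 0.0 (shut) to 1.0 (fully open); strength is the grip in N (None keeps the last); returns when the fingers have stopped.
- robot.sleep(seconds).
- robot.inverse_kinematics(position, orientation): joint angles nearest the present ones, or None.
- robot.sense(): the state.
- robot.grab_frame(name): name is "scene" or "top"; returns a dict with "image" (400x640x3 uint8, red, green, blue), "range_z" (400x640 float32, m along the optical axis (not along the pixel's ray), 0 where there is no reading), "fx", "fy", "cx", "cy" (pixels), "R" (3x3) and "t" (3): a world point X has camera coordinates R X + t. Camera axes: x right, y down, z forward; pixel columns grow to the right and rows downward; lengths in m; the calibration is good to about 2 mm. A picture is of the moment at which its call begins.
A pose or a line that the arm cannot do raises robot.IKError and nothing moves.
- robot.close_job(): hands the job in; it is judged then, once.
The state is a dict: "t": time; "joint_pos": joint angles; "joint_velocities": joint speeds; "effort": joint torques, N m; "tcp_pos": TCP position; "tcp_rot": TCP orientation; "wrist_force": force on the tool from outside, world axes, zero at the start; "torque": the same for the moment, N m; "opening": opening from 0.0 (shut) to 1.0 (fully open); "gripper_force": force on a finger pad.
Only numpy, scipy, OpenCV 4.12 (cv2) and the standard library are available. Lean on these libraries where they do the work, as an engineer would, in place of code of your own. Each camera call takes 0.05 s, during which the arm holds its last target. There are 200 camera calls.

## Working session

There is one attempt and no reset: what is moved stays moved. The work goes in short steps, each a Python script; the robot and the scene stay as the last script left them, time stands still between calls to the robot, and variables do not carry over. Pictures are saved under pics/ and viewed, at most 10 in all, crops included, and the job is handed in when it is done.

```bash
ls; mkdir -p pics; python3 - <<'E'
from plant import robot
import cv2,numpy as np,pickle
print(robot.nose_length, robot.sense())
for n in("scene","top"):
    f=robot.grab_frame(n); pickle.dump(f,open(f"{n}.pkl","wb"))
    cv2.imwrite(f"pics/{n}0.png",f["image"][:,:,::-1]); print(n,f["R"],f["t"],f["fx"],f["cx"],f["cy"])
E
```

```text
pics
0.011 {'t': 0.0, 'joint_pos': array([-1.13586107,  0.46945025, -0.04864596,  1.53373431,  0.0241171 ,
        1.14099224, -0.08230123]), 'joint_velocities': array([ 0.00208417, -0.00064055, -0.00127961,  0.00100375,  0.00180258,
        0.0006769 , -0.00103773]), 'effort': array([-4.17348356e-04, -5.10297453e+01, -4.66324878e-02, -2.37711114e+01,
        1.07700576e-02,  7.45882600e-03, -6.96306543e-06]), 'tcp_pos': array([0.30168929, 0.60317719, 0.24123853]), 'tcp_rot': array([-3.13959620e+00,  6.71272415e-05,  2.67784141e+00]), 'wrist_force': array([-0.58067499,  0.31881627,  0.18487368]), 'torque': array([-0.00326252,  0.00736075,  0.0651709 ]), 'gripper_force': 0.0, 'opening': 1.001718752702282}
scene [[ 0.71830366 -0.69546108 -0.01933209]
 [-0.48174106 -0.47713191 -0.73503108]
 [ 0.50196155  0.53728858 -0.67775776]] [-0.36728503  0.23392454  0.84686134] 458.5343992666458 320.6809627129506 202.3788550202615
top [[-0.02040488 -0.99975011 -0.00912998]
 [-0.99133803  0.02141652 -0.12957718]
 [ 0.12974033  0.00640689 -0.99152731]] [-0.04842311  0.47634425  0.84080333] 376.63105562143033 318.13037189435346 201.40069865500215
```

View pics/scene0.png

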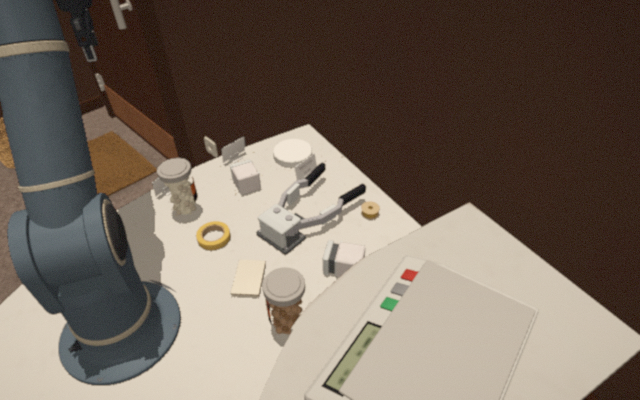

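View pics/top0.png

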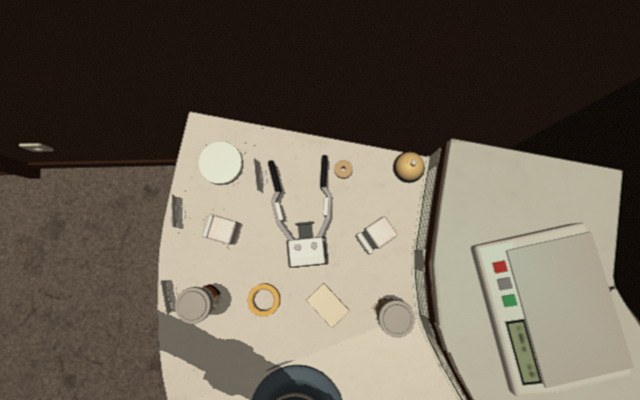

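The top picture shows tin_a (dark neck) at (377,235), cap end lower-left, tin_b at (221,230) and the plinth at (220,162). The press housing is at (307,250) with its grips at (275,177) and (324,172). The card is outside the left handle at (259,175), the spool outside the right at (343,169) and the bell at (410,166). Next I'll measure with depth.

```bash
cat > h.py <<'E'
import numpy as np,cv2
def cloud(f):
    Z=f["range_z"]; v,u=np.mgrid[:400,:640]
    P=np.stack([(u-f["cx"])/f["fx"]*Z,(v-f["cy"])/f["fy"]*Z,Z],-1)
    W=(P-f["t"])@f["R"]; W[Z==0]=np.nan
    return W
def rect(W,box,z0,z1):
    u0,v0,u1,v1=box; w=W[v0:v1,u0:u1].reshape(-1,3); w=w[(w[:,2]>z0)&(w[:,2]<z1)]
    r=cv2.minAreaRect((w[:,:2]*1000).astype(np.float32))
    return len(w),np.median(w[:,2]).round(4),w[:,:2].mean(0).round(4),r,cv2.boxPoints(r).round(0).tolist()
E
python3 - <<'E'
import pickle,cv2,numpy as np
from h import *
f=pickle.load(open("top.pkl","rb")); W=cloud(f)
for n,b,z in [("a",(350,208,405,260),(.04,.06)),("b",(195,208,245,250),(.04,.06)),("plinth",(190,135,247,190),(.014,.028)),
  ("housing",(280,228,335,272),(.055,.075)),("card",(248,150,267,200),(.03,.07)),("gl",(266,155,286,195),(.035,.06)),("gr",(315,150,332,195),(.035,.06)),("spool",(332,158,355,180),(.012,.03)),("bell",(390,148,428,184),(.02,.08))]:
    print(n,*rect(W,b,*z))
c=lambda u0,v0,u1,v1,k:cv2.resize(f["image"][v0:v1,u0:u1,::-1],None,fx=k,fy=k,interpolation=cv2.INTER_CUBIC)
cv2.imwrite("pics/c1.png",c(190,135,435,275,3.2))
E
```

```text
a 838 0.0513 [ 0.395  -0.1885] ((395.1402282714844, -188.85873413085938), (53.95264434814453, 79.79037475585938), 32.43497085571289) [[351.0, -170.0], [394.0, -237.0], [439.0, -208.0], [397.0, -141.0]]
b 712 0.0517 [0.4155 0.164 ] ((415.9080810546875, 165.45419311523438), (66.90469360351562, 54.17565155029297), 71.85276794433594) [[380.0, 142.0], [431.0, 125.0], [452.0, 189.0], [401.0, 206.0]]
plinth 1475 0.0205 [0.5754 0.173 ] ((576.6026611328125, 172.97348022460938), (102.72526550292969, 103.15653228759766), 86.74287414550781) [[522.0, 125.0], [625.0, 119.0], [631.0, 221.0], [528.0, 227.0]]
housing 907 0.0603 [ 0.3607 -0.0306] ((360.86029052734375, -30.441123962402344), (57.7042121887207, 75.79356384277344), 4.6158671379089355) [[329.0, 5.0], [335.0, -71.0], [393.0, -66.0], [387.0, 10.0]]
card 123 0.0456 [0.5394 0.0823] ((539.5006103515625, 82.51580047607422), (73.41287231445312, 5.509171009063721), 5.348690032958984) [[503.0, 82.0], [503.0, 76.0], [576.0, 83.0], [576.0, 89.0]]
gl 249 0.0481 [0.5315 0.0401] ((532.2017211914062, 40.671142578125), (82.29822540283203, 18.141061782836914), 11.383689880371094) [[490.0, 41.0], [494.0, 24.0], [574.0, 40.0], [571.0, 58.0]]
gr 271 0.048 [ 0.5349 -0.0736] ((535.0079345703125, -73.82059478759766), (92.77177429199219, 23.679086685180664), 3.0685207843780518) [[488.0, -64.0], [489.0, -88.0], [582.0, -83.0], [581.0, -60.0]]
spool 234 0.0198 [ 0.5547 -0.1196] ((553.963134765625, -120.1048583984375), (40.47599792480469, 42.39545440673828), 87.96460723876953) [[532.0, -140.0], [574.0, -141.0], [576.0, -101.0], [533.0, -99.0]]
bell 592 0.0366 [ 0.5538 -0.2742] ((555.5806884765625, -276.337646484375), (64.5917739868164, 61.26927185058594), 83.81304168701172) [[522.0, -305.0], [583.0, -312.0], [590.0, -248.0], [529.0, -241.0]]
```

View pics/c1.png

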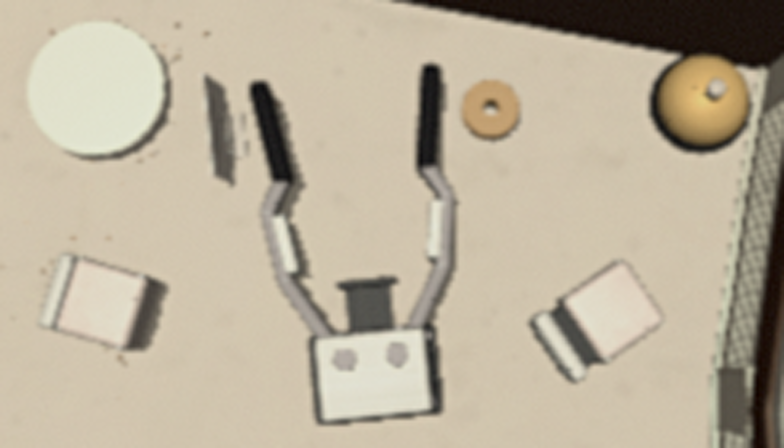

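The crop confirms the dark neck on the right-hand tin, at crop (575,335) with its cap at (558,345). Jaw pads are at crop (285,245) and (437,228), the lip at (368,284). I'll refine the jaw pose from the white pads and grips.

```bash
python3 - <<'E'
import pickle
from h import *
from scipy.optimize import least_squares
f=pickle.load(open("top.pkl","rb")); W=cloud(f); g=f["image"].astype(int).min(-1)
U,V=np.meshgrid(np.arange(640),np.arange(400))
def m(b,c,z): 
    k=(U>=b[0])&(U<b[2])&(V>=b[1])&(V<b[3])&c&(W[...,2]>z[0])&(W[...,2]<z[1]); return W[k]
o=[]
for b in [(272,198,290,224),(318,192,336,218)]:
    p=m(b,g>185,(.038,.056)); r=cv2.minAreaRect((p[:,:2]*1000).astype(np.float32)); o.append(np.array(r[0])); print(len(p),p.mean(0),r)
d=o[0]-o[1]; print("pads mid",(o[0]+o[1])/2,"yaw",np.degrees(np.arctan2(-d[0],d[1])),np.hypot(*d))
o=[]
for b in [(262,150,286,200),(312,145,335,195)]:
    p=m(b,g<60,(.04,.056)); r=cv2.minAreaRect((p[:,:2]*1000).astype(np.float32)); o.append(np.array(r[0])); print(len(p),p.mean(0),r,cv2.boxPoints(r).round().tolist())
d=o[0]-o[1]; print("grips mid",(o[0]+o[1])/2,"yaw",np.degrees(np.arctan2(-d[0],d[1])),np.hypot(*d))
# tin a body vs cap
p=m((350,208,405,260),g>0,(.04,.06)); 
for a in range(-70,-20,1): pass
from plant import robot
for n,x,y,yaw in [("tin",.395,-.188,0.02),("jaw",.463,-.022,.08),("plinth",.5765,.173,0),("push",.53,-.11,0)]:
    for k in np.arange(-180,180,30):
        q=robot.inverse_kinematics([x,y,.05],[np.pi,0,np.radians(k)]); print(n,k,None if q is None else np.round(q,2))
E
```

```text
47 [0.45360277 0.03187887 0.04806178] ((453.4127502441406, 31.841665267944336), (37.49418258666992, 6.036685943603516), 14.340991973876953)
48 [ 0.46227257 -0.07504252  0.04835529] ((462.1213684082031, -74.86619567871094), (6.503618240356445, 36.973976135253906), 82.36287689208984)
pads mid [457.76705933 -21.51226521] yaw 4.665670183789406 107.06263408929446
192 [0.53301609 0.03975154 0.04835423] ((532.9771118164062, 39.72119903564453), (76.09294891357422, 14.064498901367188), 13.518780708312988) [[494.0, 38.0], [498.0, 24.0], [572.0, 42.0], [568.0, 55.0]]
172 [ 0.54213555 -0.07291096  0.04878966] ((543.0181884765625, -73.06312561035156), (13.004842758178711, 70.6904525756836), 85.70547485351562) [[507.0, -77.0], [578.0, -82.0], [579.0, -69.0], [508.0, -64.0]]
grips mid [537.99765015 -16.67096329] yaw 5.087573119506527 113.2304159947696
tin -180 [-0.    0.41  0.42  2.27 -0.33  0.52  2.25]
tin -150 [ 0.86  0.46 -0.62  2.22  0.47  0.6   1.99]
tin -120 [-0.48  0.66  1.11  2.29 -0.92  0.76 -2.37]
tin -90 [-0.48  0.66  1.11  2.29 -0.92  0.76 -1.85]
tin -60 [-0.48  0.66  1.11  2.29 -0.92  
[... 1584 characters left out ...]
0.7   0.31]
plinth 150 [-0.44  0.58  0.1   1.88 -0.09  0.69  0.76]
push -180 [-0.07  0.51  0.26  2.03 -0.21  0.63  1.9 ]
push -150 [ 0.03  0.5   0.12  2.02 -0.1   0.62  2.31]
push -120 [ 0.95  0.87 -1.18  1.97  0.97  1.03  1.91]
push -90 [-0.63  0.81  1.11  2.06 -0.96  0.92 -2.12]
push -60 [-0.63  0.81  1.11  2.06 -0.96  0.92 -1.6 ]
push -30 [-0.53  0.69  0.91  2.05 -0.78  0.79 -1.23]
push 0 [-0.33  0.57  0.61  2.04 -0.52  0.68 -0.96]
push 30 [-0.29  0.56  0.56  2.04 -0.47  0.67 -0.48]
push 60 [-0.26  0.55  0.5   2.04 -0.42  0.66 -0.  ]
push 90 [-0.21  0.54  0.44  2.03 -0.37  0.65  0.48]
push 120 [-0.17  0.53  0.39  2.03 -0.33  0.64  0.96]
push 150 [-0.13  0.52  0.33  2.03 -0.27  0.63  1.43]
```

```bash
cat >> h.py <<'E'
from plant import robot
pi=np.pi
TY=np.radians(122.4); PY=np.radians(94.6); YAW=PY-pi/2
TIN=np.array([.3983,-.1939]); JAW=np.array([.4623,-.0218]); PL=np.array([.5765,.1730])
ax=lambda a:np.array([np.cos(a),np.sin(a)])
P=lambda xy,z:[float(xy[0]),float(xy[1]),z]
def st(*a):
    s=robot.sense(); print(*a,"t%.2f"%s["t"],s["tcp_pos"].round(4),"F",s["wrist_force"].round(1),"op %.3f gf %.1f"%(s["opening"],s["gripper_force"]))
E
python3 - <<'E'
from h import *
robot.goto(P(TIN,.14),[pi,0,TY]); st()
print(robot.move_straight(P(TIN,.030),vel=.08,contact_N=8)); st()
robot.grip(0.0,strength=35); st("grip")
print(robot.move_straight(P(TIN,.17),vel=.12)); st()
f=robot.grab_frame("scene"); cv2.imwrite("pics/s1.png",cv2.resize(f["image"][100:300,180:440,::-1],None,fx=3,fy=3,interpolation=2))
E
```

```text
t2.95 [ 0.3989 -0.1934  0.14  ] F [ 0.3 -1.5 -0.5] op 0.998 gf 0.0
False
t4.47 [ 0.3986 -0.194   0.0304] F [ 0.2 -0.7 -0.4] op 1.003 gf 0.0
grip t4.88 [ 0.3985 -0.194   0.0304] F [-0.5  0.3  5.4] op 0.626 gf 37.4
False
t6.19 [ 0.3978 -0.1936  0.1694] F [ 0.5 -0.3 -2.2] op 0.624 gf 37.2
```

View pics/s1.png

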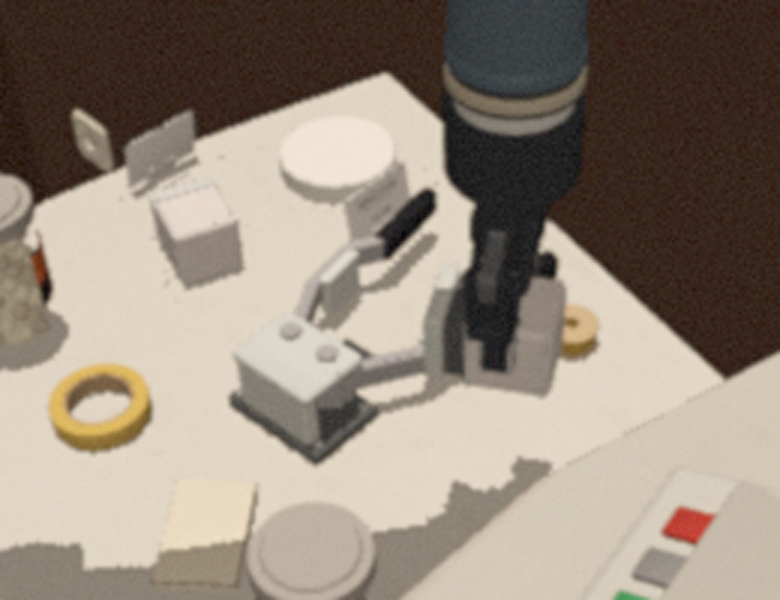

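The tin hangs level in the fingers at about (500,340), with the neck still dark at (452,345), so the cap is proud. Now into the jaws.

```bash
python3 - <<'E'
from h import *
T=JAW-.006*ax(PY)+.0005*ax(YAW)
robot.goto(P(T,.17),[pi,0,PY]); st()
print(robot.move_straight(P(T,.045),vel=.09,contact_N=6)); st()
print(robot.move_straight(P(T,.029),vel=.03,contact_N=3)); st()
E
```

```text
t7.03 [ 0.4628 -0.0285  0.1697] F [ 0.2 -0.  -2.6] op 0.623 gf 37.2
False
t8.57 [ 0.4637 -0.0277  0.0454] F [ 0.2  1.3 -2.3] op 0.629 gf 37.2
True
t9.06 [ 0.4631 -0.0275  0.0303] F [ 0.5 -0.   3.9] op 0.625 gf 38.1
```

```bash
python3 - <<'E'
from h import *
robot.grip(.85); st()
T=robot.sense()["tcp_pos"]
robot.move_straight([T[0],T[1],.17],vel=.12)
A=np.array([.50,-.16])
robot.goto(P(A,.20),[pi,0,PY]); st()
f=robot.grab_frame("top"); W=cloud(f)
print(rect(W,(283,185,321,232),.0505,.06))
cv2.imwrite("pics/t2.png",cv2.resize(f["image"][140:275,240:400,::-1],None,fx=4,fy=4,interpolation=2))
E
```

```text
t9.38 [ 0.4623 -0.0274  0.0299] F [-0.4 -0.7  0.4] op 0.847 gf 0.0
t11.32 [ 0.4995 -0.1605  0.1993] F [0.1 0.3 0.2] op 0.847 gf 0.0
(6, np.float64(0.0521), array([0.4845, 0.0139]), ((482.9247741699219, 13.008702278137207), (6.9893717765808105, 6.8561224937438965), 86.39842987060547), [[479.0, 10.0], [486.0, 9.0], [487.0, 16.0], [480.0, 17.0]])
```

View pics/t2.png

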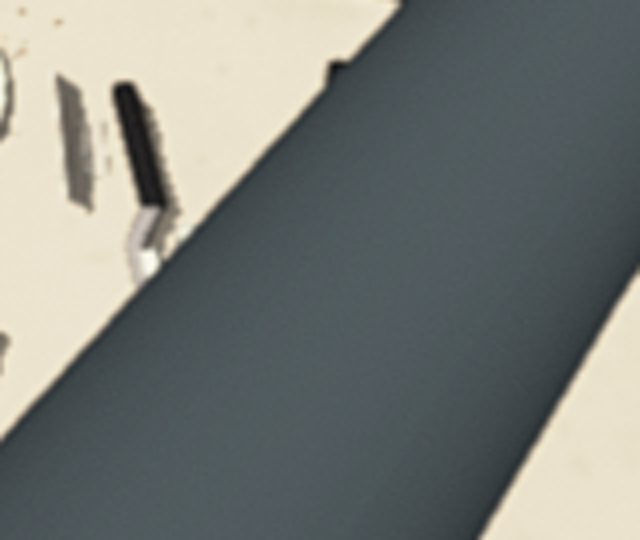

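The arm hides the tin in this view; only the left grip at (140,145) shows, still open. I'll go down outside the right grip and check with the scene camera.

```bash
cat >> h.py <<'E'
D=ax(np.radians(86.3)); S=np.array([.556,-.113])
E
python3 - <<'E'
from h import *
robot.grip(0.0,strength=60)
robot.goto(P(S,.12),[pi,0,np.radians(86.3)]); st()
print(robot.move_straight(P(S,.038),vel=.07,contact_N=4)); st()
f=robot.grab_frame("scene"); cv2.imwrite("pics/s2.png",cv2.resize(f["image"][140:290,230:430,::-1],None,fx=4,fy=4,interpolation=2))
E
```

```text
t12.56 [ 0.5557 -0.1134  0.1195] F [-0.2 -0.5  1. ] op -0.001 gf 0.0
False
t13.88 [ 0.5564 -0.1131  0.0384] F [ 0.3 -0.2  0.1] op -0.003 gf 0.0
```

View pics/s2.png

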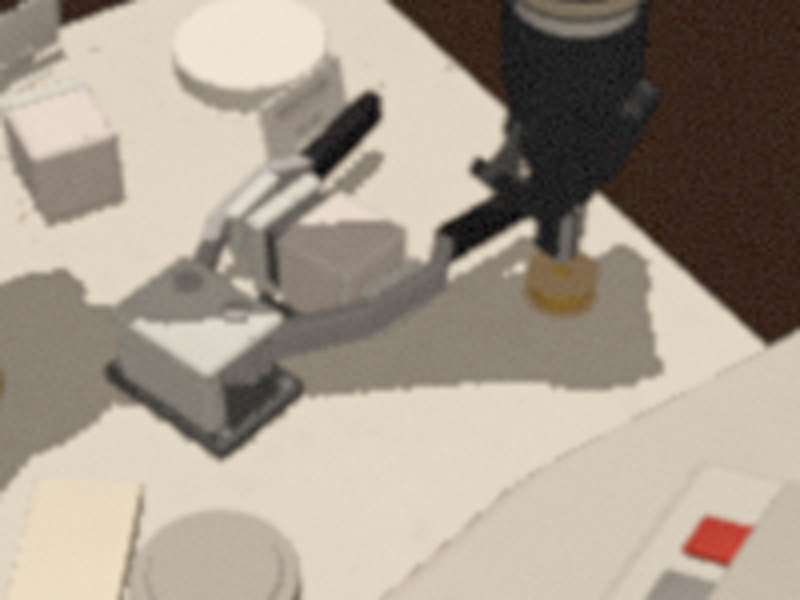

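The tin stands on the counter between the jaws at about (330,255), with its cap at (265,215) by the left pad. The fingers are above the spool, just outside the right grip. Pushing in small steps.

```bash
python3 - <<'E'
from h import *
for i in range(1,34):
    p=S+D*.0016*i
    c=robot.move_straight(P(p,.038),vel=.03,contact_N=15)
    s=robot.sense(); F=-s["wrist_force"][:2]@D; d=(s["tcp_pos"][:2]-S)@D
    print("%.1f:%.1f"%(d*1e3,F),"C" if c else "",end="  ")
    if F>25: break
st("\nend")
f=robot.grab_frame("scene"); cv2.imwrite("pics/s3.png",cv2.resize(f["image"][140:290,230:430,::-1],None,fx=4,fy=4,interpolation=2))
E
```

```text
1.9:0.6   3.4:-0.6   4.9:0.1   6.6:0.2   8.1:-0.4   9.8:0.1   11.4:-0.3   13.0:0.4   14.5:0.0   16.2:0.3   17.8:0.2   19.3:-0.2   20.6:0.3   22.4:1.2   24.1:0.4   25.7:0.8   27.3:1.7   28.9:0.8   30.5:2.3   32.1:1.3   33.7:0.7   35.3:1.9   36.8:1.5   38.1:2.4   38.5:5.0   39.0:7.3   39.5:8.3   40.3:10.8   41.7:10.6   46.3:0.3   50.0:2.5   50.6:4.0   51.1:7.0   
end t22.18 [ 0.5593 -0.062   0.0381] F [ 1.7 -7.1 -1.6] op 0.003 gf 3.4
```

View pics/s3.png

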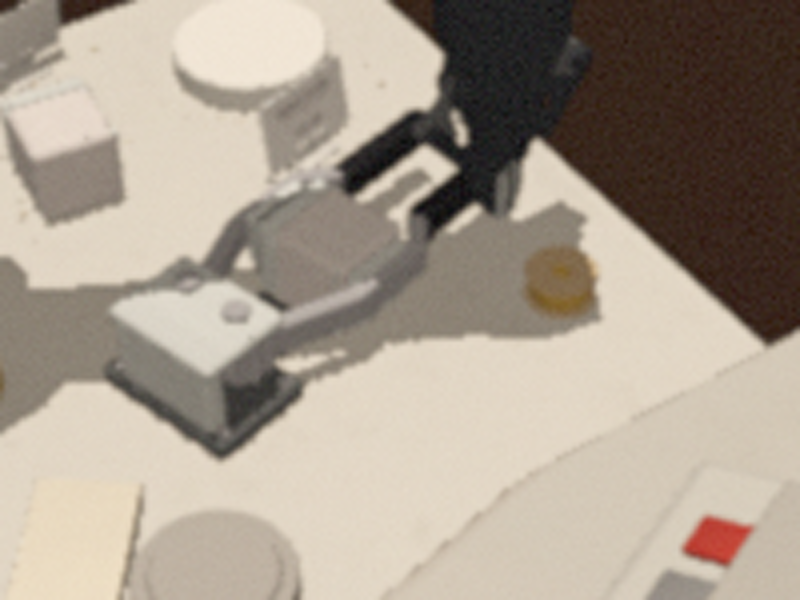

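The force peaked at 10.8 N, fell to 0.3 N, then rose at the handle stop; the neck no longer shows and the grips are closed at (380,160) and (455,205). I'll back off so the press opens, then look from the top with the arm clear.

```bash
python3 - <<'E'
from h import *
robot.move_straight(P(S,.038),vel=.06); st()
robot.move_straight(P(S,.20),vel=.15)
robot.grip(1.0)
robot.goto([.38,.38,.25],[pi,0,PY]); st()
f=robot.grab_frame("top"); W=cloud(f)
print(rect(W,(284,187,318,232),.0505,.06))
for n,b,z in [("b",(195,208,245,250),(.04,.06)),("plinth",(190,135,247,190),(.014,.028)),("spool",(332,158,355,180),(.012,.03)),("card",(248,150,267,200),(.03,.07)),("gr",(315,150,332,195),(.04,.06)),("gl",(266,155,286,195),(.04,.06))]: print(n,rect(W,b,*z)[:4])
cv2.imwrite("pics/t4.png",cv2.resize(f["image"][140:275,190:370,::-1],None,fx=4,fy=4,interpolation=2))
E
```

```text
t23.27 [ 0.556  -0.1124  0.0379] F [ 0.5 -0.1 -0.9] op -0.001 gf 0.0
t27.18 [0.3809 0.3789 0.2501] F [ 1.  -0.4 -0.6] op 1.001 gf 0.0
(516, np.float64(0.0523), array([ 0.4649, -0.0243]), ((464.439453125, -20.61699676513672), (53.90577697753906, 70.02608489990234), 5.891225337982178), [[434.0, 11.0], [441.0, -58.0], [495.0, -53.0], [488.0, 17.0]])
b (717, np.float64(0.0517), array([0.4154, 0.164 ]), ((415.85272216796875, 165.26492309570312), (67.13653564453125, 54.133975982666016), 71.8437728881836))
plinth (1468, np.float64(0.0205), array([0.5753, 0.1729]), ((575.8719482421875, 173.869384765625), (102.06863403320312, 102.31845092773438), 43.632266998291016))
spool (235, np.float64(0.0198), array([ 0.5548, -0.1197]), ((554.0843505859375, -120.13265228271484), (40.5295524597168, 41.60469436645508), 88.63358306884766))
card (127, np.float64(0.0445), array([0.5391, 0.0822]), ((539.6469116210938, 82.23929595947266), (73.62100982666016, 6.139040470123291), 5.255038738250732))
gr (268, np.float64(0.0481), array([ 0.5351, -0.0735]), ((535.2008666992188, -70.01630401611328), (36.3614501953125, 91.37995147705078), 89.95863342285156))
gl (243, np.float64(0.0482), array([0.5314, 0.0401]), ((532.1434326171875, 40.510353088378906), (82.87333679199219, 18.038558959960938), 11.4443359375))
```

View pics/t4.png

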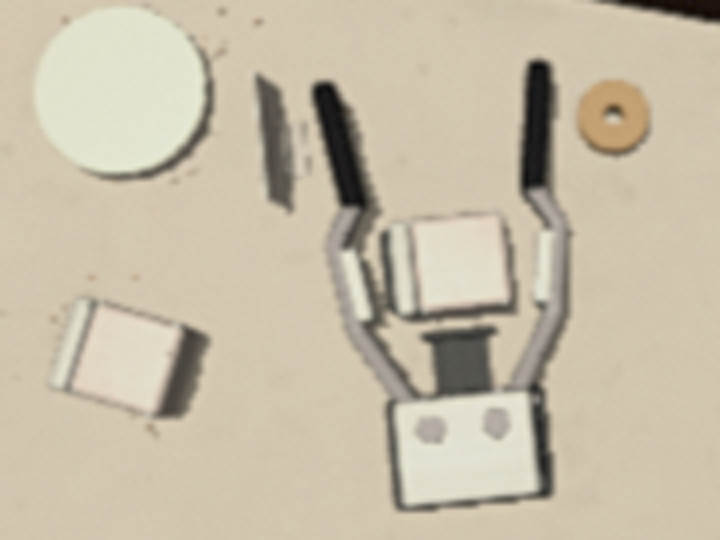

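The cap is flush (left end of the tin, crop (400,268)) and both handles are fully open. Tin_b, card, spool and plinth haven't moved. Now tin to plinth.

```bash
python3 - <<'E'
from h import *
G=np.array([.4633,-.0231]); Q=np.array([.5757,.1732]); O=[pi,0,np.radians(94.9)]
robot.grip(.87)
robot.goto(P(G,.17),O)
print(robot.move_straight(P(G,.030),vel=.09,contact_N=6)); st()
robot.grip(0.0,strength=35); st("grip")
print(robot.move_straight(P(G,.17),vel=.10)); st()
robot.goto(P(Q,.17),O); st()
print(robot.move_straight(P(Q,.062),vel=.09,contact_N=6)); st()
print(robot.move_straight(P(Q,.048),vel=.025,contact_N=3)); st()
robot.grip(.85); st("open")
robot.move_straight(P(Q,.20),vel=.12)
robot.goto([.45,-.25,.27],[pi,0,pi/2]); st()
f=robot.grab_frame("top"); W=cloud(f)
for n,b,z in [("a",(180,125,255,195),(.06,.085)),("plinth",(180,125,247,195),(.014,.028)),("b",(195,208,245,250),(.04,.06)),("card",(248,150,267,200),(.03,.07))]: print(n,rect(W,b,*z)[:4])
a=f["image"][120:260,180:340,::-1]; g=robot.grab_frame("scene")["image"][120:260,220:380,::-1]
cv2.imwrite("pics/f.png",cv2.resize(np.hstack([a,g]),None,fx=2.5,fy=2.5,interpolation=2))
E
```

```text
False
t30.77 [ 0.4636 -0.0231  0.0304] F [ 0.9 -0.5  1. ] op 0.870 gf 0.0
grip t31.08 [ 0.4638 -0.023   0.0305] F [-0.9  1.1  6.4] op 0.630 gf 37.1
False
t32.63 [ 0.4629 -0.0231  0.1695] F [ 0.4  0.1 -2.5] op 0.627 gf 37.2
t33.53 [0.5753 0.1712 0.1698] F [-0.3 -0.7 -2.3] op 0.631 gf 37.2
False
t34.88 [0.5762 0.1732 0.0626] F [ 0.3 -0.3 -1.9] op 0.625 gf 37.2
True
t35.36 [0.5756 0.1733 0.0505] F [0.5 0.1 4. ] op 0.629 gf 38.1
open t35.68 [0.5745 0.1733 0.0495] F [-0.2  0.  -0.9] op 0.851 gf 0.0
t38.73 [ 0.451  -0.2486  0.2697] F [0.3 0.5 0.4] op 0.852 gf 0.0
a (762, np.float64(0.0717), array([0.5746, 0.1739]), ((575.863525390625, 176.4391632080078), (54.80592346191406, 73.05364990234375), 4.475627899169922))
plinth (607, np.float64(0.0206), array([0.5646, 0.1601]), ((574.797607421875, 168.36773681640625), (92.25181579589844, 103.19800567626953), 75.63124084472656))
b (717, np.float64(0.0516), array([0.4154, 0.1641]), ((415.8566589355469, 165.37255859375), (66.95721435546875, 54.18473815917969), 71.84935760498047))
card (126, np.float64(0.0449), array([0.5395, 0.0823]), ((540.104248046875, 82.30768585205078), (73.54564666748047, 6.384357452392578), 5.704638957977295))
```

View pics/f.png

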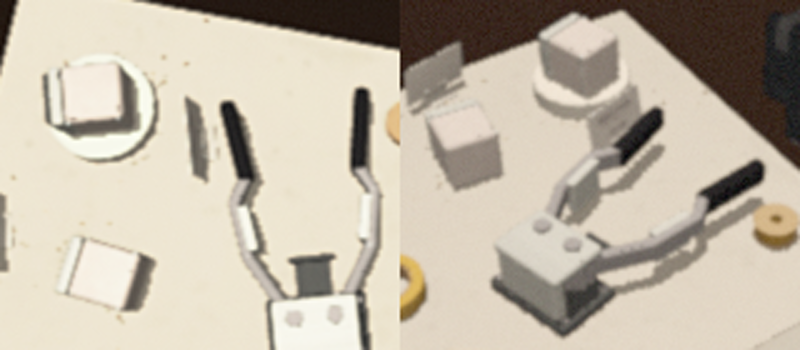

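The tin stands on the plinth. One last close look at the cap before handing in.

```bash
python3 - <<'E'
from h import *
f=robot.grab_frame("top"); W=cloud(f)
w=W[125:195,180:255].reshape(-1,3); w=w[(w[:,2]>.069)&(w[:,2]<.08)]; print(cv2.minAreaRect((w[:,:2]*1000).astype(np.float32)),w.mean(0))
a=f["image"][135:190,190:245,::-1]; g=robot.grab_frame("scene")["image"][118:173,265:320,::-1]
cv2.imwrite("pics/f2.png",cv2.resize(np.hstack([a,g]),None,fx=7,fy=7,interpolation=2))
E
```

```text
((576.2191162109375, 175.43270874023438), (54.434906005859375, 70.50003051757812), 5.458796977996826) [0.57569176 0.17310614 0.07208869]
```

View pics/f2.png

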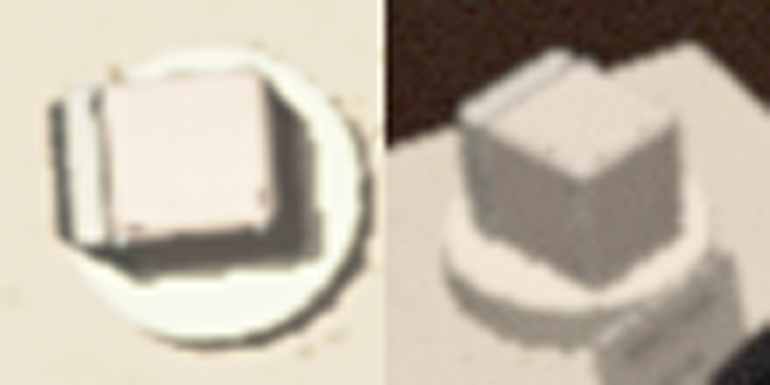

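The cap sits flush with only a thin seam at (105,150). Total length is about 64 mm, not 78, and the tin is centred to within about 2 mm.

```bash
python3 -c "
from plant import robot
print(robot.close_job())"
```

```text
the job is handed in; nothing more can be done
None
```

Job handed in: the press snapped the proud tin's cap home and reopened fully, and the tin now stands released, within about 2 mm of the plinth's centre, with nothing else seen to have moved.

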